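# Turn the cell wheel to the test contact

### The job

Push the spokes of the small wheel on the test stand round until the tall battery cell stands at the post's side, squarely in line with the post; the short steel slug is only a dummy. Then push the contact arm round on its post until it is against its stop and its contact is over the middle of the cell. Nothing is to be lifted or picked up: push only on the wheel and the arm, never on the cell or the slug, leave both sitting in their cups, and leave the things round about where they are.

Things in the scene. Friction and masses are not known exactly. Their poses are not given: they have to be found in the camera images.
- test_stand: Grey stand fixed to the worktop: a round base plate (140 mm across, 10 mm thick) under the wheel, with a 44 mm wide tongue along its +x to an upright post. Origin on the wheel's vertical axis at worktop height; +x points away from the robot, within 0.35 rad. The test station is on the line from wheel axis to post, at x = 42 mm, y = 0.
- post_top (a point): Top of the post with the arm's hub (24 mm across) on it, 125 mm above the worktop, on the post's axis, at x = 155 mm, y = 0 in the stand's frame. The post is 18 mm across, its foot 32 mm. The contact arm turns about this axis.
- spoke_wheel: Level wheel, turns either way without detents about the stand's axis and stays where left (1 N at a spoke's end moves it). Origin on the axis, 12 mm above the worktop, z up. Disc 120 mm across; hub up to 62 mm above the worktop. Four grey cups (26 mm outside, 20 mm bore; floor 23 mm, rim 48 mm above the worktop) centred 42 mm from the axis along the wheel's +x, +y, -x, -y.
- spoke_ball (a point): Centre of the 18 mm grey ball on the end of one of the four equal steel spokes, 46 mm above the worktop and 124 mm from the axis. The spokes are level, 8 mm round, midway between the cups: at 45 (this one), 135, 225 and 315 degrees from the wheel's +x. Outside the disc (60 mm from the axis) only worktop, and on one side the stand's tongue and post, lies under them.
- cell: Battery cell, 18 mm across and 65 mm tall, standing loose in one of the wheel's cups (its +y or -y one), the taller of the two things in the wheel. Origin at the centre of its underside, 23 mm above the worktop; its top is 88 mm above the worktop.
- slug: Plain steel dummy slug, 18 mm across and 38 mm tall, standing loose in the cup opposite the cell's. Origin at the centre of its underside; its top is 61 mm above the worktop.
- contact_arm (a joint): Angle of the level contact arm about the post (rad). 0: against its stop, pointing from the post at the wheel's axis. Grows as the arm swings aside to the stand's +y side (limit 1.4); stays where left; 1 N moves it. Flat aluminium bar, smooth sides, 8 mm thick, from 98 to 118 mm above the worktop, reaching 126 mm from the post's axis.
- probe_tip (a point): Lower end of the brass contact under the arm, 113 mm from the post's axis and 91 mm above the worktop (3 mm over the cell's top). A black contact housing 13 mm across sits round the bar there, from 98 to 120 mm above the worktop.
- dropper: Bystander: dropper bottle, 34 mm across, 96 mm tall, standing; origin at its underside. About 245 mm from the wheel's axis.
- insul_tape: Bystander: black tape roll, 53 mm across, 19 mm high, lying flat; origin at its underside.
- spare_cell: Bystander: another cell, 18 x 65 mm, lying on the worktop; origin at its underside.
- screwdriver: Bystander: screwdriver, 150 mm long, 25 mm high; origin at its underside.
- marker: Bystander: marker pen, 132 mm long, 18 mm high; origin at its underside.
Mind the look-alikes: they are no part of the job. Of the things like the cell, leave any that is blue or green; of the rest the smaller one is meant.

How it is judged:
By the outcome, as a careful person would: the job done as asked, in the order asked, and still so for the second after the job is handed in, with the robot touching nothing.
It also fails if it takes over 48 s, if anything falls off the work surface, if the arm or the gripper's body presses on something with over 40 N, if the wrist force passes 120 N, or if a joint passes its speed limit or range.

### The arm

A 7-joint arm with a two-finger parallel gripper is mounted at the origin on a cart in front of the work surface, level with it; the furniture and walls round the work are solid. World frame = base frame: x ahead of the robot, y to its left, z up, the work surface at z = 0. Lengths are in m, angles in rad, forces in N, time in s.
With the tool pointing down it reaches from about 0.425 to 0.875 m from the base axis. Payload 4.7 kg.
Tool frame: the origin (TCP) lies on the centre line of the jaws, within the pads' length; the fingertips stand 17 mm ahead of it and the grasp point (between the pads) lies 2 mm behind it; z points along the fingers, y is the line along which they close (so a half turn about z gives the same grasp; the last joint's range is limited). The gripper opens to 87 mm and grips with 3 to 60 N. Pads are 19 mm wide; open, the fingers measure 117 mm over their backs; the gripper's body (75 mm by 190 mm) begins 51 mm behind the grasp point.
Start: joints at [1.277, 0.321, -0.07, 1.45, 0.023, 1.371, -0.057], TCP at [0.197, -0.619, 0.24] pointing down, gripper open.
Joint ranges: [-2.86, 2.86], [-0.3, 2.09], [-1.38, 1.24], [0.06, 2.45], [-1.56, 4.7], [0.09, 2.05], [-2.69, 2.69]. Speed limits (rad/s): [2.57, 2.57, 3.14, 3.14, 3.14, 3.14, 3.14].

### API

Orientations are given as a unit quaternion [x, y, z, w].
In Python, from plant import sensors, viewer, job gives the robot as it stands.
- The arm moves only by the tool jog_arm, never from a script. Its argument "rows" is a list of rows, each a list of 6 numbers: the shift along the world's x, y, z scaled (see below), then the turn, a rotation vector about the world's x, y, z scaled (see below). A call has 1 to 5 rows; each row is the pose to reach, as a shift and turn from the pose commanded when the call began, turning the shorter way round; what a row does not reach only later rows make up. The controller multiplies each number of a shift by 0.1 m and each number of a turn by pi rad. A row lasts 1/8 s, in which the tool goes at most 62.5 mm and 10.7 degrees, less where a joint would pass 70% of its speed; a pose out of reach is approached as far as the arm can. A call with a number of a shift or a turn outside -1 to 1 is refused whole. A call with a gripper value outside its range is refused whole. "gripper" is the closure, from 0 (fully open) to 1 (shut), set as the call begins (left out, the last holds). The fingers move at their own pace and stop on an object; "force" is the grip in N (left out, the last holds). Time passes only in rows, so rows that repeat a pose let the fingers close. It gives the time, the measured TCP pose, the force, the opening and the grip force at its end, in the units of the state.
- sensors.observe(): the state, without advancing time (a new reading comes with each control period).
- viewer.grab_frame(name): name is "scene" or "side" or "wrist"; returns the picture (384x512x3 uint8, blue, green, red); there is no depth.
- viewer.camera_info(name): a dict with "K" (3x3 intrinsics, pixels), "world_to_cam" (4x4, takes a point from world to camera coordinates); the wrist camera has in their place "T_tool_cam" (4x4, takes a point from camera to tool coordinates, whose origin is the TCP and whose axes are the flange's). Camera axes: x right, y up, looking along -z (the intrinsics and any distortion apply to the point x, -y, -z); pixel columns grow to the right and rows downward; lengths in m; the calibration is good to about 2 mm. A picture is of the moment at which its call begins: read the wrist's pose just before it. camera_info takes no time and is no camera call.
- job.sign_off(): hands the job in; it is judged then, once.
Trained networks look in the newest picture that a camera, given by its name, has taken for a name from the list of things; names that differ only in an ending like _2 or _b are one class to them, and where a whole thing is asked for, a point or a joint stands for the part that bears it (a point fixed in the world has none). Each returns a list of dicts, best first, with "conf" (0 to 1); they miss things now and then, are a little off and sometimes report something else, mostly with a low value. They report only what shows in the picture. A call takes as long as a camera call. They do not tell look-alikes from the thing itself.
- viewer.look_for(camera, query): "bbox" ([left, top, right, bottom] in pixels, round what is visible of it).
The state is a dict: "time": time; "joints": joint angles; "dq": joint speeds; "joint_torque": joint torques, N m; "ee_pos": TCP position; "ee_rot": TCP orientation; "force": force on the tool from outside, world axes, zero at the start; "wrist_torque": the same for the moment, N m; "grip_width": opening from 0.0 (shut) to 1.0 (fully open); "grip_force": force on a finger pad.
Only numpy, scipy, OpenCV 4.12 (cv2) and the standard library are available. Lean on these libraries where they do the work, as an engineer would, in place of code of your own. Each camera call takes 0.05 s, during which the arm holds its last target. There are 200 camera calls.

## Working session

There is one attempt and no reset: what is moved stays moved. The work goes in short steps, Python scripts to look and compute and a tool call to move; the robot and the scene stay as the last step left them, time stands still between calls to the robot, and variables do not carry over. Pictures are saved under pics/ and viewed, at most 10 in all, crops included, and the job is handed in when it is done.

Besides the shell and the picture viewer there is one more tool, called after "Request:" as name(argument=value, ...) on one line, values as JSON. jog_arm: Moves the arm, as the interface text tells. Its arguments: {"type":"object","properties":{"rows":{"type":"array","items":{"type":"array","items":{"type":"number"}}},"gripper":{"type":"number"},"force":{"type":"number"}},"required":["rows"]}

```bash
mkdir -p pics
cat > h.py <<'E'
import numpy as np, cv2
from plant import sensors, viewer, job
from scipy.spatial.transform import Rotation as R
def cam(n):
    i=viewer.camera_info(n); K=np.array(i["K"])
    if "world_to_cam" in i: W=np.array(i["world_to_cam"])
    else:
        s=sensors.observe(); T=np.eye(4); T[:3,:3]=R.from_quat(s["ee_rot"]).as_matrix(); T[:3,3]=s["ee_pos"]
        W=np.linalg.inv(T@np.array(i["T_tool_cam"]))
    return K,W
def proj(K,W,p):
    q=W[:3,:3]@np.asarray(p,float)+W[:3,3]; q=q*[1,-1,-1]; u=K@q; return u[:2]/u[2]
def plane(K,W,uv,z):
    d=np.linalg.inv(K)@[uv[0],uv[1],1]; d=W[:3,:3].T@(d*[1,-1,-1]); c=-W[:3,:3].T@W[:3,3]
    return c+d*(z-c[2])/d[2]
E
python3 - <<'E'
from h import *
print(sensors.observe()); 
for n in("scene","side"):
    im=viewer.grab_frame(n); cv2.imwrite(f"pics/{n}0.png",im)
    print(n,viewer.camera_info(n))
    for q in("test_stand","spoke_wheel","cell","slug","contact_arm","spoke_ball","probe_tip","dropper"):
        print(q,[(np.round(d["bbox"]).tolist(),round(d["conf"],2)) for d in viewer.look_for(n,q)][:4])
E
```

```text
{'time': 0.0, 'joints': array([ 1.27709953,  0.3218321 , -0.0700543 ,  1.45168833,  0.02262399,
        1.37076385, -0.0568493 ]), 'dq': array([ 0.00200721,  0.00127988,  0.0011394 ,  0.00382999, -0.00032092,
        0.00113584, -0.00022006]), 'joint_torque': array([-3.15005782e-04, -4.91291749e+01, -4.03981721e-01, -3.12528169e+01,
       -6.39115996e-02,  4.35171963e-02,  1.92136604e-04]), 'ee_pos': array([ 0.19669594, -0.61898324,  0.23844864]), 'ee_rot': array([ 9.88176142e-01,  1.53319941e-01, -2.10046943e-04, -9.29241796e-04]), 'force': array([-0.59447126,  0.40206033,  0.64054144]), 'wrist_torque': array([-0.00658293, -0.01128816, -0.03646245]), 'grip_force': 0.0, 'grip_width': 0.9985839723829626}
scene {'K': array([[365.16183347,   0.        , 255.44257601],
       [  0.        , 365.16183347, 190.2154717 ],
       [  0.        ,   0.        ,   1.        ]]), 'world_to_cam': array([[-0.59168973, -0.80595098,  0.01860848,  0.36783066],
       [ 0.47200643, -0.32762679,  0.81845624, -0.35967414],
       [-0.65353897,  0.49305547,  0.57426746, -0.53433625],
       [ 0.        ,
[... 1033 characters left out ...]
0.4054584 , -1.15553703],
       [ 0.        ,  0.        ,  0.        ,  1.        ]])}
test_stand [([202.0, 175.0, 297.0, 251.0], 0.85)]
spoke_wheel [([181.0, 201.0, 275.0, 250.0], 0.93), ([212.0, 190.0, 228.0, 208.0], 0.7)]
cell [([170.0, 229.0, 185.0, 266.0], 0.75), ([260.0, 241.0, 273.0, 281.0], 0.72), ([292.0, 243.0, 312.0, 279.0], 0.68), ([281.0, 236.0, 286.0, 262.0], 0.54)]
slug [([216.0, 210.0, 220.0, 216.0], 0.41), ([254.0, 177.0, 286.0, 198.0], 0.24)]
contact_arm [([254.0, 176.0, 286.0, 202.0], 0.7)]
spoke_ball [([179.0, 198.0, 276.0, 251.0], 0.83), ([204.0, 174.0, 294.0, 248.0], 0.55)]
probe_tip [([253.0, 176.0, 286.0, 195.0], 0.78)]
dropper [([293.0, 241.0, 309.0, 280.0], 0.94)]
```

Run:
```python
import cv2
a=cv2.imread("pics/scene0.png")[140:280,180:380]; b=cv2.imread("pics/side0.png")[155:295,150:350]
cv2.imwrite("pics/crop0.png",cv2.resize(cv2.vconcat([a,b]),None,fx=2.14,fy=2.14,interpolation=3) if 0 else cv2.hconcat([cv2.resize(a,None,fx=2,fy=4,interpolation=3)]*0+[cv2.resize(a[:,10:190],None,fx=2.2,fy=2.2,interpolation=2),cv2.resize(b[:,0:180],None,fx=2.2,fy=2.2,interpolation=2)]))
```

```text
(no output)
```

View pics/crop0.png

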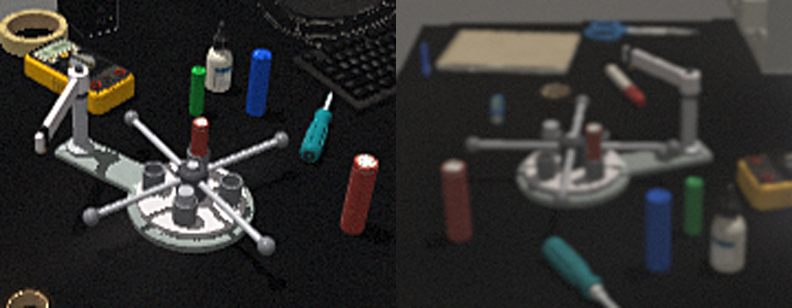

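The crops show the red cell in the back cup, at scene px (281,200), and the slug in the cup nearest that camera, at (274,232). The four balls and the post top at (226,174) are clear, and the arm is swung to +y.

Run:
```python
from h import *
f=lambda l,ox,oy,sx=0:np.array([((u-sx)/2.2+ox,v/2.2+oy) for u,v in l])
K,W=cam("scene"); b=f([(131,117),(283,140),(266,245),(91,215)],190,140)
P=np.array([plane(K,W,u,.046) for u in b]); print("scene balls",P.round(3).tolist(),P.mean(0).round(4))
print("post",plane(K,W,(79/2.2+190,72/2.2+140),.125).round(3),"cell",plane(K,W,(201/2.2+190,121/2.2+140),.088).round(3),"slug",plane(K,W,(186/2.2+190,190/2.2+140),.061).round(3),"tip",plane(K,W,(40/2.2+190,150/2.2+140),.091).round(3))
K,W=cam("side"); b=f([(471,144),(581,102),(669,148),(562,195)],150,155,396)
P=np.array([plane(K,W,u,.046) for u in b]); print("side balls",P.round(3).tolist(),P.mean(0).round(4))
g=lambda u,v,z:plane(K,W,((u-396)/2.2+150,v/2.2+155),z).round(3)
print("post",g(691,74,.125),"cell",g(594,126,.088),"slug",g(551,124,.061))
for n,z in(("scene",0.0),("side",0.)):
    K,W=cam(n)
    for q in("dropper","screwdriver","spare_cell","cell"):
        for d in viewer.look_for(n,q)[:5]:
            l,t,r,b=d["bbox"]; print(n,q,round(d["conf"],2),plane(K,W,((l+r)/2,b-3),0).round(3))
```

```text
scene balls [[0.66, -0.008, 0.046], [0.525, -0.124, 0.046], [0.413, 0.008, 0.046], [0.546, 0.123, 0.046]] [ 5.361e-01 -4.000e-04  4.600e-02]
post [0.672 0.054 0.125] cell [ 0.563 -0.032  0.088] slug [0.508 0.032 0.061] tip [0.615 0.138 0.091]
side balls [[0.412, 0.011, 0.046], [0.546, 0.126, 0.046], [0.658, -0.009, 0.046], [0.531, -0.114, 0.046]] [0.5366 0.0033 0.046 ]
post [0.687 0.036 0.125] cell [ 0.567 -0.028  0.088] slug [0.511 0.032 0.061]
scene dropper 0.78 [ 0.716 -0.201  0.   ]
scene screwdriver 0.72 [ 0.517 -0.182  0.   ]
scene spare_cell 0.63 [0.404 0.186 0.   ]
scene cell 0.69 [ 0.645 -0.198  0.   ]
scene cell 0.67 [ 0.519 -0.177  0.   ]
scene cell 0.58 [ 0.409 -0.128  0.   ]
scene cell 0.58 [ 0.689 -0.127  0.   ]
scene cell 0.18 [0.489 0.041 0.   ]
side dropper 0.94 [ 0.71  -0.193  0.   ]
side screwdriver 0.75 [ 0.555 -0.253  0.   ]
side spare_cell 0.39 [0.421 0.195 0.   ]
side cell 0.75 [ 0.411 -0.124  0.   ]
side cell 0.72 [ 0.629 -0.196  0.   ]
side cell 0.68 [ 0.712 -0.191  0.   ]
side cell 0.54 [ 0.675 -0.12   0.   ]
```

Request:
jog_arm(rows=[[0.4, 0.5, 0.15, 0, 0, 0], [0.8, 1, 0.3, 0, 0, 0], [0.8, 1, 0.3, 0, 0, 0]], gripper=1, force=20)

```text
time: 1.68
ee_pos: [0.2823, -0.5159, 0.2716]
ee_rot: [0.987, 0.158, 0.002, 0.001]
force: [-0.3, -1.8, -0.3]
grip_width: 0.744
grip_force: 0.0
```

Request:
jog_arm(rows=[[0.4, 0.5, 0.15, 0, 0, 0], [0.8, 1, 0.3, 0, 0, 0], [0.8, 1, 0.3, 0, 0, 0]])

```text
time: 2.05
ee_pos: [0.3609, -0.416, 0.3013]
ee_rot: [0.988, 0.157, 0.001, 0.001]
force: [0.1, -0.8, 0.4]
grip_width: 0.402
grip_force: 0.0
```

Request:
jog_arm(rows=[[0.4, 0.5, 0, 0, 0, 0], [0.8, 1, 0, 0, 0, 0], [0.8, 1, 0, 0, 0, 0]])

```text
time: 2.42
ee_pos: [0.4398, -0.3155, 0.2996]
ee_rot: [0.988, 0.157, 0.001, -0.001]
force: [-0.7, 0.1, -0.6]
grip_width: 0.061
grip_force: 0.0
```

Request:
jog_arm(rows=[[0.0, 0.5, 0, 0, 0, 0], [0.1, 1, 0, 0, 0, 0], [0.1, 1, 0, 0, 0, 0]])

```text
time: 2.8
ee_pos: [0.4475, -0.217, 0.2999]
ee_rot: [0.988, 0.156, 0.0, 0.0]
force: [0.1, -0.8, 0.1]
grip_width: 0.001
grip_force: 0.0
```

Request:
jog_arm(rows=[[0.0, 0.5, 0, 0, 0, 0], [0, 1, 0, 0, 0, 0], [0, 1, 0, 0, 0, 0]])

```text
time: 3.18
ee_pos: [0.447, -0.1179, 0.3]
ee_rot: [0.988, 0.155, 0.0, 0.0]
force: [-0.4, -1.0, -0.1]
grip_width: 0.002
grip_force: 0.0
```

Request:
jog_arm(rows=[[0.0, 0.5, 0, 0, 0, 0], [0, 1, 0, 0, 0, 0], [0, 1, 0, 0, 0, 0], [0, 1, 0, 0, 0, 0]])

```text
time: 3.68
ee_pos: [0.447, -0.0224, 0.2995]
ee_rot: [0.988, 0.152, -0.0, 0.0]
force: [0.7, -0.2, -0.6]
grip_width: 0.006
grip_force: 0.0
```

Run:
```python
from h import *
s=sensors.observe(); print(s["time"],s["ee_pos"],s["ee_rot"],s["grip_width"]); print(viewer.camera_info("wrist"))
im=viewer.grab_frame("wrist"); cv2.imwrite("pics/w1.png",im)
np.save("w1.npy",np.array([*map(np.array,cam("wrist"))],dtype=object),allow_pickle=True)
```

```text
3.675 [ 0.44703685 -0.02236254  0.29954129] [ 9.88432383e-01  1.51661371e-01 -1.23833325e-04  4.88165517e-04] 0.006364070270156568
{'K': array([[330.70363696,   0.        , 256.1252786 ],
       [  0.        , 330.70363696, 192.09700123],
       [  0.        ,   0.        ,   1.        ]]), 'T_tool_cam': array([[-7.44026793e-05,  9.58634245e-01,  2.84640791e-01,
         8.04387271e-02],
       [ 9.99999946e-01,  1.62583512e-04, -2.86169267e-04,
         2.45143768e-04],
       [-3.20609559e-04,  2.84640754e-01, -9.58634205e-01,
        -1.45991077e-01],
       [ 0.00000000e+00,  0.00000000e+00,  0.00000000e+00,
         1.00000000e+00]])}
```

View pics/w1.png

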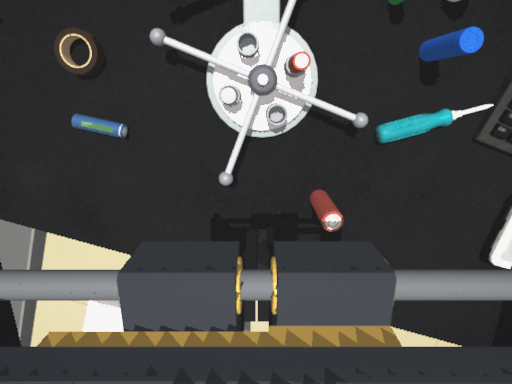

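The wrist view shows the hub at (262,78), balls at (157,36), (361,120) and (226,179), the cell top at (300,62) and the slug at (230,95). The tongue runs straight up from the hub.

Run:
```python
from h import *
K,W=np.load("w1.npy",allow_pickle=True); K=K.astype(float);W=W.astype(float)
B=[plane(K,W,u,.046) for u in((157,36),(361,120),(226,179))]
h=plane(K,W,(262,79),.062); m=(B[0]+B[1])/2
print("balls",np.round(B,3).tolist(),"hub",h.round(4),"mid",m.round(4))
d=B[1]-B[0]; print(np.degrees(np.arctan2(d[1],d[0])))
for n,u,z in(("cell",(301,61),.088),("slug",(229,95),.061),("tongueL",(245,4),.01),("tongueR",(279,4),.01)):
    p=plane(K,W,u,z); q=p-h; print(n,p.round(3),np.degrees(np.arctan2(q[1],q[0])).round(1),np.hypot(*q[:2]).round(4))
```

```text
balls [[0.55, 0.124, 0.046], [0.533, -0.126, 0.046], [0.416, 0.007, 0.046]] hub [ 5.407e-01 -3.000e-04  6.200e-02] mid [ 0.5411 -0.0011  0.046 ]
-93.86746211991696
cell [ 0.568 -0.033  0.088] -50.0 0.042
slug [0.514 0.03  0.061] 132.1 0.0404
tongueL [0.617 0.044 0.01 ] 30.2 0.0877
tongueR [0.628 0.006 0.01 ] 3.9 0.088
```

Request:
jog_arm(rows=[[0, 0.4, -0.3, 0, 0, 0], [0, 0.65, -0.8, 0, 0, 0], [0, 0.65, -1, 0, 0, 0]])

```text
time: 4.1
ee_pos: [0.4456, 0.0453, 0.197]
ee_rot: [0.988, 0.153, -0.002, -0.0]
force: [0.6, -1.1, -0.8]
grip_width: 0.006
grip_force: 0.0
```

Request:
jog_arm(rows=[[0, 0, -0.5, 0, 0, 0], [0, 0, -0.9, 0, 0, 0], [0, 0, -1, 0, 0, 0], [0, 0, -1, 0, 0, 0]])

```text
time: 4.6
ee_pos: [0.4473, 0.0445, 0.0998]
ee_rot: [0.988, 0.152, -0.0, -0.0]
force: [0.3, -0.5, -0.3]
grip_width: 0.004
grip_force: 0.0
```

Request:
jog_arm(rows=[[0, 0, -0.3, 0, 0, 0], [0, 0, -0.42, 0, 0, 0], [0, 0, -0.42, 0, 0, 0]])

```text
time: 4.97
ee_pos: [0.4472, 0.0453, 0.058]
ee_rot: [0.988, 0.153, -0.0, 0.0]
force: [0.0, 0.8, -0.1]
grip_width: 0.004
grip_force: 0.0
```

Request:
jog_arm(rows=[[0, -0.1, 0, 0, 0, 0], [0, -0.18, 0, 0, 0, 0], [-0.02, -0.28, 0, 0, 0, 0], [-0.04, -0.36, 0, 0, 0, 0], [-0.04, -0.42, 0, 0, 0, 0]])

```text
time: 5.6
ee_pos: [0.4429, 0.0029, 0.0577]
ee_rot: [0.988, 0.153, 0.0, 0.0]
force: [-0.1, 0.9, 0.2]
grip_width: 0.006
grip_force: 0.5
```

Request:
jog_arm(rows=[[0, -0.08, 0, 0, 0, 0], [0, -0.16, 0, 0, 0, 0], [0.02, -0.24, 0, 0, 0, 0], [0.04, -0.32, 0, 0, 0, 0], [0.04, -0.32, 0, 0, 0, 0]])

```text
time: 6.22
ee_pos: [0.4469, -0.0295, 0.0575]
ee_rot: [0.988, 0.153, -0.0, 0.0]
force: [0.3, -0.1, -1.1]
grip_width: 0.005
grip_force: 0.0
```

Request:
jog_arm(rows=[[0.05, -0.12, 0, 0, 0, 0], [0.11, -0.24, 0, 0, 0, 0], [0.17, -0.32, 0, 0, 0, 0], [0.23, -0.39, 0, 0, 0, 0], [0.23, -0.39, 0, 0, 0, 0]])

```text
time: 6.85
ee_pos: [0.4704, -0.0684, 0.0575]
ee_rot: [0.988, 0.153, 0.0, 0.0]
force: [0.8, 0.0, -0.6]
grip_width: 0.005
grip_force: 0.0
```

Run:
```python
from h import *
s=sensors.observe(); print(s["time"],s["ee_pos"],s["force"])
w=viewer.grab_frame("wrist"); a=viewer.grab_frame("scene"); b=viewer.grab_frame("side"); 
c=cv2.resize(a[130:280,180:380],None,fx=2,fy=2,interpolation=2); d=cv2.resize(b[155:305,150:350],None,fx=2,fy=2,interpolation=2)
cv2.imwrite("pics/m2.png",cv2.hconcat([c,d])); cv2.imwrite("pics/w2.png",w)
```

```text
6.85 [ 0.47037959 -0.06836878  0.05753977] [ 0.81375344  0.00746192 -0.5873103 ]
```

View pics/m2.png

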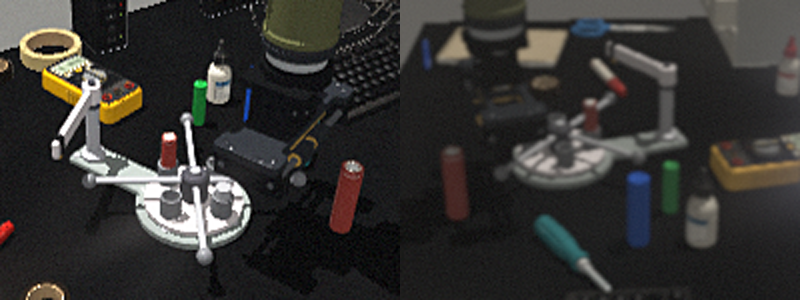

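The crops show the wheel turned CCW as intended. The red cell is now on the post side and the slug opposite, both still seated. I'll back off, rise and measure.

Request:
jog_arm(rows=[[-0.08, 0.05, 0, 0, 0, 0], [-0.08, 0.05, 0.3, 0, 0, 0], [-0.08, 0.05, 0.8, 0, 0, 0], [-0.08, 0.05, 1, 0, 0, 0]])

```text
time: 7.5
ee_pos: [0.4627, -0.062, 0.1603]
ee_rot: [0.988, 0.154, 0.002, 0.001]
force: [-1.0, 0.8, -0.3]
grip_width: 0.009
grip_force: 0.0
```

Request:
jog_arm(rows=[[0, 0, 0.5, 0, 0, 0], [0.1, 0.2, 1, 0, 0, 0], [0.3, 0.4, 1, 0, 0, 0]])

```text
time: 7.88
ee_pos: [0.4937, -0.0217, 0.2619]
ee_rot: [0.988, 0.153, 0.003, 0.002]
force: [-0.0, -0.1, -1.0]
grip_width: 0.008
grip_force: 0.0
```

Request:
jog_arm(rows=[[0, 0, 0.5, 0, 0, 0], [0, 0, 0.8, 0, 0, 0], [0, 0, 0.8, 0, 0, 0], [0, 0, 0.8, 0, 0, 0]])

```text
time: 8.38
ee_pos: [0.4911, -0.0221, 0.3367]
ee_rot: [0.988, 0.154, -0.001, 0.0]
force: [-0.2, 0.5, 0.1]
grip_width: 0.009
grip_force: 0.0
```

Run:
```python
from h import *
s=sensors.observe(); print(s["time"],s["ee_pos"])
np.save("w3.npy",np.array([*cam("wrist")],dtype=object),allow_pickle=True)
cv2.imwrite("pics/w3f.png",viewer.grab_frame("wrist"))
w=cv2.imread("pics/w3f.png")[0:280,80:440]; cv2.imwrite("pics/w3.png",cv2.resize(w,None,fx=2,fy=2,interpolation=2))
```

```text
8.375 [ 0.49109059 -0.02212084  0.33667658]
```

View pics/w3.png

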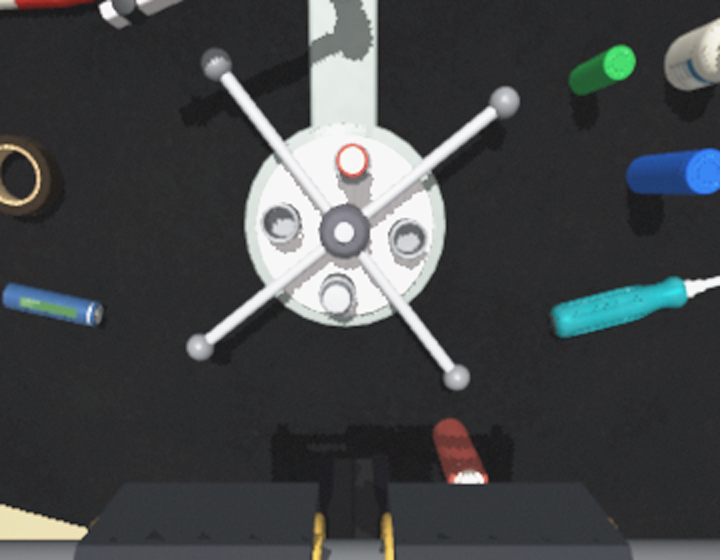

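The wrist crop shows the hub at (343,231), balls at (216,65), (505,102), (200,347) and (457,377), the cell top at (352,161) and the slug at (337,296). The tongue edges are at x≈310 and 378 (crop = 2×, offset 80).

Run:
```python
from h import *
K,W=[m.astype(float) for m in np.load("w3.npy",allow_pickle=True)]
P=lambda u,v,z:plane(K,W,(u/2+80,v/2),z)[:2]
B=np.array([P(*u,.046) for u in((216,65),(505,102),(457,377),(200,347))]); c=B.mean(0); print("c",c,"hub",P(343,231,.062))
a=np.degrees(np.arctan2(*(B-c).T[::-1])); print(a, "wheel", [(x-o) for x,o in zip(a,(45,-45,-135,135))], np.hypot(*(B-c).T))
# tongue edges by threshold-gradient, sub-pixel
g=cv2.cvtColor(cv2.imread("pics/w3f.png"),cv2.COLOR_BGR2GRAY).astype(float)
L,Rr=[],[]
for r in range(2,56):
    row=g[r]; d=np.diff(row[225:245]); L.append((225+d.argmax()+.5,r)); d=np.diff(row[260:280]); Rr.append((260+d.argmin()+.5,r))
for e in(L,Rr):
    e=np.array([plane(K,W,u,.01)[:2] for u in e]); vx,vy,x,y=cv2.fitLine(e.astype(np.float32),cv2.DIST_HUBER,0,.01,.01).ravel()
    off=(x-c[0])*-vy+(y-c[1])*vx
    print("edge ang",np.degrees(np.arctan2(vy,vx)),"offset",off,(x,y))
q=P(352,161,.088)-c; print("cell",np.degrees(np.arctan2(*q[::-1])),np.hypot(*q))
```

```text
c [ 0.54050736 -0.00157967] hub [ 5.41241669e-01 -5.36316513e-04]
[  55.95729737  -34.28956271 -124.1757285   145.65584557] wheel [np.float64(10.957297369484067), np.float64(10.710437294977346), np.float64(10.82427149528408), np.float64(10.655845573359642)] [0.12432514 0.12484863 0.12444291 0.12456027]
edge ang 18.170052 offset 0.02266338907153851 (np.float32(0.63610905), np.float32(0.053650007))
edge ang 18.271229 offset -0.022222826556086237 (np.float32(0.65408), np.float32(0.012514899))
cell 11.000043970337725 0.04156781213131241
```

Request:
jog_arm(rows=[[-0.29, -0.4, -0.3, 0, 0, 0], [-0.29, -0.4, -0.7, 0, 0, 0], [-0.29, -0.4, -1, 0, 0, 0]])

```text
time: 8.8
ee_pos: [0.4611, -0.063, 0.2348]
ee_rot: [0.988, 0.152, -0.001, -0.0]
force: [-0.6, -0.2, 0.1]
grip_width: 0.005
grip_force: 0.0
```

Request:
jog_arm(rows=[[0, 0, -0.5, 0, 0, 0], [0, 0, -0.9, 0, 0, 0], [0, 0, -1, 0, 0, 0], [0, 0, -1, 0, 0, 0]])

```text
time: 9.3
ee_pos: [0.4626, -0.0623, 0.1374]
ee_rot: [0.988, 0.153, -0.001, -0.0]
force: [0.6, 0.7, 0.4]
grip_width: 0.006
grip_force: 0.0
```

Request:
jog_arm(rows=[[0, 0, -0.4, 0, 0, 0], [0, 0, -0.7, 0, 0, 0], [0, 0, -0.8, 0, 0, 0], [0, 0, -0.8, 0, 0, 0]])

```text
time: 9.8
ee_pos: [0.4637, -0.0626, 0.0585]
ee_rot: [0.988, 0.153, 0.001, 0.0]
force: [0.1, 0.5, 1.0]
grip_width: 0.008
grip_force: 0.0
```

Request:
jog_arm(rows=[[0.06, -0.04, 0, 0, 0, 0], [0.1, -0.07, 0, 0, 0, 0], [0.14, -0.1, 0, 0, 0, 0], [0.18, -0.13, 0, 0, 0, 0], [0.18, -0.13, 0, 0, 0, 0]])

```text
time: 10.42
ee_pos: [0.4813, -0.0759, 0.0576]
ee_rot: [0.988, 0.153, 0.0, 0.0]
force: [0.9, -0.2, -0.3]
grip_width: 0.009
grip_force: 0.0
```

Request:
jog_arm(rows=[[-0.08, 0.05, 0, 0, 0, 0], [-0.08, 0.05, 0.3, 0, 0, 0], [-0.08, 0.05, 0.8, 0, 0, 0], [-0.08, 0.05, 1, 0, 0, 0]])

```text
time: 10.92
ee_pos: [0.4737, -0.0702, 0.1602]
ee_rot: [0.988, 0.154, 0.002, 0.001]
force: [-0.2, -0.4, 0.0]
grip_width: 0.002
grip_force: 0.0
```

Request:
jog_arm(rows=[[0, 0, 0.5, 0, 0, 0], [0.3, 0.4, 1, 0, 0, 0], [0.6, 0.9, 1, 0, 0, 0]])

```text
time: 11.3
ee_pos: [0.5338, 0.0169, 0.2611]
ee_rot: [0.989, 0.151, 0.003, 0.002]
force: [0.5, -0.1, -1.0]
grip_width: 0.005
grip_force: 0.0
```

Request:
jog_arm(rows=[[0, 0, 0.5, 0, 0, 0], [0.1, 0, 1, 0, 0, 0], [0.1, 0, 1, 0, 0, 0], [0.1, 0, 1, 0, 0, 0], [0.1, 0, 1, 0, 0, 0]])

```text
time: 11.92
ee_pos: [0.5409, 0.0178, 0.3559]
ee_rot: [0.988, 0.153, -0.001, 0.0]
force: [0.2, -0.5, 0.4]
grip_width: 0.004
grip_force: 0.0
```

Run:
```python
from h import *
s=sensors.observe(); print(s["time"],s["ee_pos"])
np.save("w4.npy",np.array([*cam("wrist")],dtype=object),allow_pickle=True)
cv2.imwrite("pics/w4f.png",viewer.grab_frame("wrist"))
w=cv2.imread("pics/w4f.png")[0:280,80:440]; cv2.imwrite("pics/w4.png",cv2.resize(w,None,fx=2,fy=2,interpolation=2))
```

```text
11.925 [0.54093446 0.01779742 0.35594042]
```

View pics/w4.png

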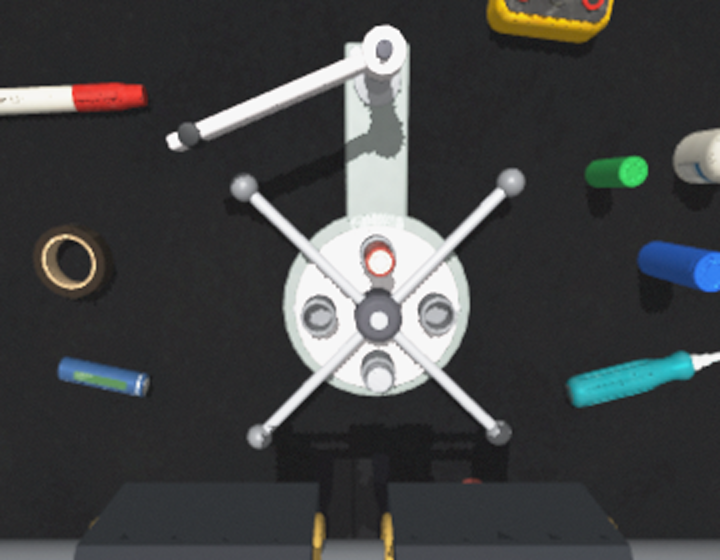

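The crop shows the whole setup: hub (379,318), balls (244,187), (511,182), (499,433) and (260,436), cell top (379,261), post hub (384,50), and contact housing (188,134).

Run:
```python
from h import *
K,W=[m.astype(float) for m in np.load("w4.npy",allow_pickle=True)]
P=lambda u,v,z:plane(K,W,(u/2+80,v/2),z)[:2]
B=np.array([P(*u,.046) for u in((244,187),(511,182),(499,433),(260,436))]); c=B.mean(0); print("c",c,"hub",P(379,318,.062))
A=lambda q:np.degrees(np.arctan2(q[1],q[0]))
print("wheel",[A(b-c)-o for b,o in zip(B,(45,-45,-135,135))])
p=P(384,50,.125); print("post",p,A(p-c),np.hypot(*(p-c)))
t=P(188,134,.120); print("housing",t,A(t-p),np.hypot(*(t-p)))
g=cv2.cvtColor(cv2.imread("pics/w4f.png"),cv2.COLOR_BGR2GRAY).astype(float)
for lo,hi,s,r0,r1 in((246,262,1,72,104),(276,292,-1,26,104)):
    e=[]
    for r in range(r0,r1):
        d=s*np.diff(g[r,lo:hi]); e.append((lo+d.argmax()+.5,r))
    e=np.array([plane(K,W,u,.01)[:2] for u in e]); vx,vy,x,y=cv2.fitLine(e.astype(np.float32),cv2.DIST_HUBER,0,.01,.01).ravel()
    print("edge ang",np.degrees(np.arctan2(vy,vx)),"offset",(x-c[0])*-vy+(y-c[1])*vx)
```

```text
c [ 0.54048059 -0.00181875] hub [ 0.54224918 -0.00099042]
wheel [np.float64(18.685937875248953), np.float64(18.716179549127013), np.float64(18.525557904811095), np.float64(18.61923970820675)]
post [0.6870822  0.04674113] 18.326780779487006 0.15443476296500355
housing [0.6167712  0.13486651] 128.58468397799294 0.11273739611769987
edge ang 17.448723 offset 0.023718944722174697
edge ang 18.990824 offset -0.022774270790433843
```

Request:
jog_arm(rows=[[0.4, 0.4, 0, 0, 0, 0], [0.8, 0.8, 0, 0, 0, 0], [1, 1, 0, 0, 0, 0], [1, 1, 0, 0, 0, 0]])

```text
time: 12.48
ee_pos: [0.6419, 0.1203, 0.3552]
ee_rot: [0.988, 0.155, -0.002, -0.001]
force: [0.4, -0.6, 0.1]
grip_width: 0.001
grip_force: 0.0
```

Request:
jog_arm(rows=[[0.22, 0.2, -0.2, 0, 0, 0], [0.22, 0.2, -0.6, 0, 0, 0], [0.22, 0.2, -1, 0, 0, 0], [0.22, 0.2, -1, 0, 0, 0]])

```text
time: 12.98
ee_pos: [0.6618, 0.1354, 0.2539]
ee_rot: [0.988, 0.153, -0.004, 0.001]
force: [0.2, -1.1, 0.9]
grip_width: 0.007
grip_force: 0.0
```

Request:
jog_arm(rows=[[0, 0, -0.4, 0, 0, 0], [0, 0, -0.8, 0, 0, 0], [0, 0, -0.8, 0, 0, 0], [0, 0, -0.8, 0, 0, 0]])

```text
time: 13.48
ee_pos: [0.6652, 0.138, 0.1804]
ee_rot: [0.988, 0.153, 0.002, -0.0]
force: [-0.2, -0.0, -0.3]
grip_width: 0.006
grip_force: 0.0
```

Request:
jog_arm(rows=[[0, 0, -0.3, 0, 0, 0], [0, 0, -0.6, 0, 0, 0], [0, 0, -0.6, 0, 0, 0], [0, 0, -0.6, 0, 0, 0]])

```text
time: 13.98
ee_pos: [0.6654, 0.1385, 0.1203]
ee_rot: [0.988, 0.153, 0.002, -0.0]
force: [1.1, 0.3, 0.3]
grip_width: 0.008
grip_force: 0.0
```

Request:
jog_arm(rows=[[-0.1, -0.08, 0, 0, 0, 0], [-0.2, -0.16, 0, 0, 0, 0], [-0.3, -0.23, 0, 0, 0, 0], [-0.4, -0.31, 0, 0, 0, 0], [-0.4, -0.31, 0, 0, 0, 0]])

```text
time: 14.6
ee_pos: [0.6231, 0.1055, 0.1174]
ee_rot: [0.988, 0.153, -0.0, 0.001]
force: [-0.2, -0.2, -0.2]
grip_width: 0.003
grip_force: 0.0
```

Request:
jog_arm(rows=[[-0.07, -0.08, 0, 0, 0, 0], [-0.13, -0.16, 0, 0, 0, 0], [-0.18, -0.26, 0, 0, 0, 0], [-0.21, -0.37, 0, 0, 0, 0], [-0.22, -0.45, 0, 0, 0, 0]])

```text
time: 15.22
ee_pos: [0.6018, 0.0608, 0.1174]
ee_rot: [0.988, 0.153, -0.0, 0.0]
force: [0.9, 0.0, -0.6]
grip_width: 0.004
grip_force: 0.3
```

Request:
jog_arm(rows=[[0, -0.03, 0, 0, 0, 0], [0, -0.06, 0, 0, 0, 0], [0, -0.09, 0, 0, 0, 0], [0, -0.12, 0, 0, 0, 0], [0, -0.12, 0, 0, 0, 0]])

```text
time: 15.85
ee_pos: [0.602, 0.0495, 0.1174]
ee_rot: [0.988, 0.153, -0.0, 0.0]
force: [0.3, -0.8, 0.0]
grip_width: 0.004
grip_force: 0.0
```

Expected stop contact is near y≈0.038; I'll creep in.

Request:
jog_arm(rows=[[0, -0.03, 0, 0, 0, 0], [0, -0.06, 0, 0, 0, 0], [0, -0.09, 0, 0, 0, 0], [0, -0.09, 0, 0, 0, 0]])

```text
time: 16.35
ee_pos: [0.6019, 0.0403, 0.1174]
ee_rot: [0.988, 0.153, -0.0, 0.0]
force: [0.1, -0.3, 0.9]
grip_width: 0.003
grip_force: 0.0
```

Request:
jog_arm(rows=[[0, -0.01, 0, 0, 0, 0], [0, -0.02, 0, 0, 0, 0], [0, -0.02, 0, 0, 0, 0]])

```text
time: 16.73
ee_pos: [0.602, 0.039, 0.1174]
ee_rot: [0.988, 0.153, 0.0, 0.0]
force: [-0.3, 0.4, -0.1]
grip_width: 0.002
grip_force: 0.2
```

Request:
jog_arm(rows=[[0, -0.01, 0, 0, 0, 0], [0, -0.02, 0, 0, 0, 0], [0, -0.02, 0, 0, 0, 0]])

```text
time: 17.1
ee_pos: [0.602, 0.0367, 0.1174]
ee_rot: [0.988, 0.153, -0.0, 0.0]
force: [0.1, 0.4, 0.4]
grip_width: 0.006
grip_force: 0.1
```

Request:
jog_arm(rows=[[0, -0.01, 0, 0, 0, 0], [0, -0.02, 0, 0, 0, 0], [0, -0.02, 0, 0, 0, 0]])

```text
time: 17.48
ee_pos: [0.6019, 0.0347, 0.1174]
ee_rot: [0.988, 0.153, -0.0, 0.0]
force: [0.5, 1.4, 0.3]
grip_width: 0.0
grip_force: 0.1
```

Request:
jog_arm(rows=[[0, -0.01, 0, 0, 0, 0], [0, -0.02, 0, 0, 0, 0], [0, -0.02, 0, 0, 0, 0]])

```text
time: 17.85
ee_pos: [0.602, 0.0334, 0.1174]
ee_rot: [0.988, 0.153, 0.0, -0.0]
force: [1.2, 1.7, -1.2]
grip_width: 0.006
grip_force: 0.8
```

Run:
```python
from h import *
s=sensors.observe(); print(s["time"],s["ee_pos"],s["force"])
a=viewer.grab_frame("scene"); b=viewer.grab_frame("side"); w=viewer.grab_frame("wrist")
c=cv2.resize(a[140:265,190:320],None,fx=3,fy=3,interpolation=2); d=cv2.resize(b[160:285,180:310],None,fx=3,fy=3,interpolation=2)
cv2.imwrite("pics/m5.png",cv2.hconcat([c,d]))
```

```text
17.85 [0.60197002 0.03336845 0.11743414] [ 1.15845898  1.65174738 -1.20112658]
```

View pics/m5.png

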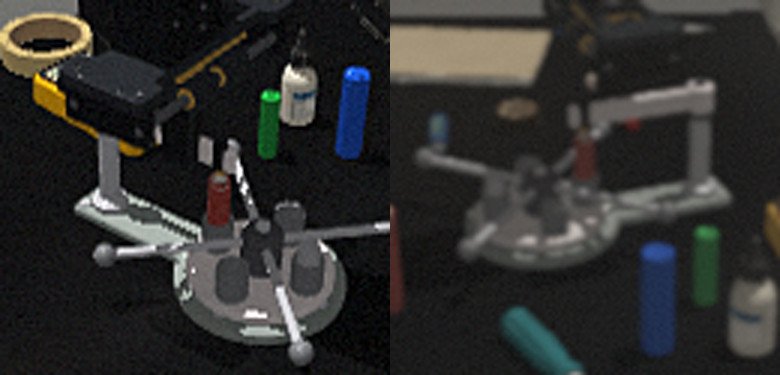

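The arm end is now nearly over the cell top, and the cell is upright. I'll keep creeping until the force rises clearly.

Request:
jog_arm(rows=[[0, -0.01, 0, 0, 0, 0], [0, -0.02, 0, 0, 0, 0], [0, -0.02, 0, 0, 0, 0], [0, -0.02, 0, 0, 0, 0]])

```text
time: 18.5
ee_pos: [0.602, 0.0332, 0.1175]
ee_rot: [0.988, 0.154, 0.0, -0.001]
force: [0.2, 5.9, -1.7]
grip_width: 0.004
grip_force: 2.6
```

Request:
jog_arm(rows=[[0, -0.01, 0, 0, 0, 0], [0, -0.01, 0, 0, 0, 0], [0, -0.01, 0, 0, 0, 0]])

```text
time: 18.88
ee_pos: [0.602, 0.0332, 0.1175]
ee_rot: [0.988, 0.154, 0.001, -0.002]
force: [2.1, 7.0, -2.2]
grip_width: 0.004
grip_force: 3.3
```

The push has stalled at 7 N against the stop. I'll back off, rise and check.

Request:
jog_arm(rows=[[-0.02, 0.1, 0, 0, 0, 0], [-0.05, 0.25, 0, 0, 0, 0], [-0.05, 0.25, 0.5, 0, 0, 0], [-0.05, 0.25, 1, 0, 0, 0]])

```text
time: 19.38
ee_pos: [0.5961, 0.0553, 0.2182]
ee_rot: [0.988, 0.154, -0.001, 0.0]
force: [1.2, -0.7, -0.2]
grip_width: 0.005
grip_force: 0.0
```

Request:
jog_arm(rows=[[-0.3, 0, 0.5, 0, 0, 0], [-0.6, -0.3, 1, 0, 0, 0], [-0.6, -0.4, 1, 0, 0, 0]])

```text
time: 19.75
ee_pos: [0.5372, 0.0143, 0.3217]
ee_rot: [0.988, 0.153, 0.003, 0.003]
force: [1.0, 0.5, -0.3]
grip_width: 0.003
grip_force: 0.0
```

Request:
jog_arm(rows=[[0, 0, 0.4, 0, 0, 0], [0, 0, 0.4, 0, 0, 0], [0, 0, 0.4, 0, 0, 0], [0, 0, 0.4, 0, 0, 0]])

```text
time: 20.25
ee_pos: [0.5364, 0.0151, 0.3559]
ee_rot: [0.988, 0.154, -0.001, -0.0]
force: [-0.2, -0.5, -0.5]
grip_width: 0.003
grip_force: 0.0
```

Run:
```python
from h import *
s=sensors.observe(); print(s["time"],s["ee_pos"])
np.save("w6.npy",np.array([*cam("wrist")],dtype=object),allow_pickle=True)
cv2.imwrite("pics/w6f.png",viewer.grab_frame("wrist"))
w=cv2.imread("pics/w6f.png")[0:280,80:440]; cv2.imwrite("pics/w6.png",cv2.resize(w,None,fx=2,fy=2,interpolation=2))
```

```text
20.25 [0.53641003 0.01505019 0.35592143]
```

View pics/w6.png

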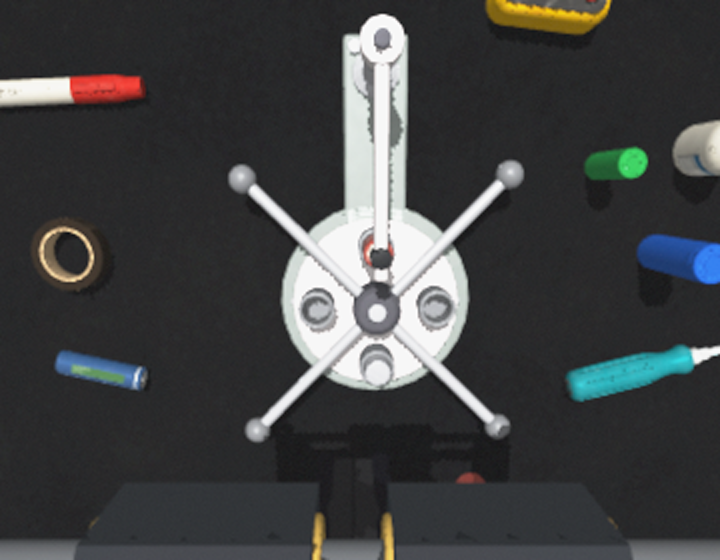

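The crop shows the arm from (382,40) pointing at the wheel hub (377,312), with its housing at (380,258) over the cell. The balls are at (242,179), (510,174), (497,426) and (258,430).

Run:
```python
from h import *
K,W=[m.astype(float) for m in np.load("w6.npy",allow_pickle=True)]
P=lambda u,v,z:plane(K,W,(u/2+80,v/2),z)[:2]
B=np.array([P(*u,.046) for u in((242,179),(510,174),(497,426),(258,430))]); c=B.mean(0)
A=lambda q:np.degrees(np.arctan2(q[1],q[0]))
w=np.mean([A(b-c)-o for b,o in zip(B,(45,-45,-135,135))]); p=P(382,40,.125); t=P(380,258,.12)
print(c,"wheel",w,"post dir",A(p-c),"arm dir",A(p-t),"housing-cell",t-(c+.042*np.array([np.cos(np.radians(w)),np.sin(np.radians(w))])))
```

```text
[ 0.54042213 -0.00160338] wheel 18.646024848885382 post dir 18.261754841690685 arm dir 17.918762154513512 housing-cell [0.00060266 0.00060351]
```

All within about 0.4° and 1 mm, so I'm handing in.

```bash
python3 -c "
from plant import job
print(job.sign_off())"
```

```text
the job is handed in; nothing more can be done
None
```

The job is handed in at about 20 s: by the last wrist picture the cell is in line with the post to about 0.4°, and the contact arm is against its stop with its contact within 1 mm of the cell's middle.

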